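Pulse a bench mill by its bayonet lid

ROBOT

A 6-joint arm with a two-finger parallel gripper is mounted at the origin on a cart in front of the work surface, level with it; the furniture and walls round the work are solid. World frame = base frame: x ahead of the robot, y to its left, z up, the work surface at z = 0. Lengths are in m, angles in degrees, forces in N, time in s.
With the tool pointing down it reaches from about 0.375 to 0.75 m from the base axis. Payload 9 kg.
Tool frame: the origin (TCP) lies where the fingers leave the gripper's body, on its centre line; the fingertips stand 73 mm ahead of it and the grasp point (between the pads) lies 54 mm ahead of it (robot.tip_reach is the distance from the TCP to the fingertips, in m); z points along the fingers, y is the line along which they close (so a half turn about z gives the same grasp; the last joint's range is limited). The gripper opens to 85 mm and grips with 20 to 120 N. Pads are 22 mm wide; open, the fingers measure 114 mm over their backs; the gripper's body (76 mm by 85 mm) begins 54 mm behind the grasp point. The pads swing forward as they close: fully open they stand 13 mm farther back than shut.
Start: joints at [-78.478, 5.964, 5.575, 89.605, 0, 77.527], TCP at [0.244, -0.548, 0.304] pointing down, gripper open.
Joint ranges: [-171.21, 171.21], [-48.23, 106.86], [-62.78, 66.21], [-105.2, 120.99], [-86.42, 89.51], [-180, 180]. Speed limits (degrees/s): [127.2, 127.2, 147.25, 180, 180, 180].

INTERFACE

Orientations are given as [roll, pitch, yaw] about the fixed x, y, z axes, in that order (R = Rz(yaw) Ry(pitch) Rx(roll)).
In Python, from plant import robot gives the robot as it stands. Calls block until the motion is done:
- robot.move_pose(position, orientation): joint-space move of the TCP to a pose.
- robot.line_to(position, vel=0.15, rotation=None, guard=None): straight line of the TCP; rotation=None keeps the orientation; vel is the mean speed in m/s. With guard (N) it stops when the force on the tool has changed by that much, and returns True; else False.
- robot.goto_joints(angles): joint-space move.
- robot.set_gripper(opening): finger opening in m; the grip force is fixed at half the most; returns when the fingers have stopped.
- robot.pause(seconds).
- robot.ik(position, orientation): joint angles nearest the present ones, or None.
- robot.observe(): the state.
- robot.grab_frame(name): name is "scene" or "top"; returns the picture (480x640x3 uint8, blue, green, red); there is no depth.
- robot.get_calibration(name): a dict with "vertical_fov" (degrees; the focal length in pixels is half the picture's height over the tangent of half this angle, whatever the lens; pixels are square), "cx", "cy" (the principal point, pixels), "rvec" (rotation vector, rad) and "tvec" (3), from world to camera coordinates, as OpenCV has them. Camera axes: x right, y down, z forward; pixel columns grow to the right and rows downward; lengths in m; the calibration is good to about 2 mm. A picture is of the moment at which its call begins. get_calibration takes no time and is no camera call.
A pose or a line that the arm cannot do raises robot.IKError and nothing moves.
- robot.job_done(): hands the job in; it is judged then, once.
The state is a dict: "time": time; "q": joint angles; "qvel": joint speeds; "joint_torque": joint torques, N m; "tool_pos": TCP position; "tcp_rot": TCP orientation; "ft_force": force on the tool from outside, world axes, zero at the start; "torque": the same for the moment, N m; "gripper_width": finger opening in m; "gripper_force": force on a finger pad.
Only numpy, scipy, OpenCV 4.12 (cv2) and the standard library are available. Lean on these libraries where they do the work, as an engineer would, in place of code of your own. Each camera call takes 0.05 s, during which the arm holds its last target. There are 200 camera calls.

TASK

Switch the bench mill's mode knob on by turning it clockwise until it clicks over to its other position, then drop the bayonet lid into the collar so that it sits fully home and twist it clockwise about half way towards the lock click. The lid springs back when let go and must never click into the lock, so finish still gripping it, holding it steady at about half way (the pulse position), and leave the other things on the bench alone.

Things in the scene. Friction and masses are not known exactly. Their poses are not given: they have to be found in the camera images.
- mode_knob (a joint): angle of the mill's mode knob, rad: 0 = off (bar 30 degrees anticlockwise of the mill's x axis), 1.05 = on (30 degrees clockwise of it). Turns clockwise seen from above; a detent pushes it back to 0 below about 0.53 and snaps it to 1.05 beyond. Peak torque about 0.12 N m.
- mode_knob_grip (a point): point to grip the mode knob: on its vertical axis, 21 mm above its round black foot (42 mm across) and 11 mm below the top of its upright black grip bar, 42 mm long (this frame's x), 14 mm thick (y), 32 mm high above the foot. z is up. The frame turns with the knob.
- mill: bench mill, fixed: white low housing 124 mm (x) by 224 mm (y), grey deck 50 mm above the bench; origin at the centre of its underside, z up. Toward its +y end the round aluminium collar (86 mm across, 22 high), toward -y the black mode knob, 112 mm apart. Ticks round the collar's -x, +y side show where the lid's bar points: entry (short, at -x), half way (long), lock (short).
- mill_mouth (a point): centre of the collar's mouth, level with the collar's top, 72 mm above the bench, axes as the mill. Bore 57 mm wide; its 6 mm thick flange has two opposite entry gaps, 18 mm wide, out to 37 mm from the axis, in the mill's +x and -x directions. The lid's lugs drop through them (either way round) and then turn clockwise below the flange.
- bayonet_ring (a joint): angle of the sprung ring in the collar that the lid's lugs push round, rad: 0 at rest (lugs under the gaps), growing as the lid turns clockwise seen from above. The lugs have up to 0.12 play, so the lid turns that bit further. It springs back with 0.08 N m at 0, 0.15 at 0.55, 0.11 at 0.8; beyond 1.1 it snaps on into the lock at 1.4: not allowed. Half way is about 0.57.
- mill_lid_grip (a point): grip point of the loose grey lid (0.12 kg): on its axis, mid-bar, 46 mm above its underside. Upright grip bar 54 mm long (x), 16 thick (y), 36 high, on a disc 80 mm across, 8 thick, its top 20 mm below this point. Under the disc a neck 52 mm across, 18 long, with two lugs at its foot, 12 mm wide, out to 34 mm from the axis, in line with the bar (+x, -x). It lies lugs down.
- mill_lid_seat (a point): centre of the underside of the lid's disc, 28 mm below the grip point, axes as the lid; the disc's rim rests on the collar's top when the lid is fully home, so this point then coincides with mill_mouth.
- beaker: small clear beaker, 44 mm across, 58 mm high, origin under its centre; a bystander
- tape: green roll of tape lying flat, 55 mm across, 19 mm high, origin under its centre; a bystander
- timer: white lab timer, 62 x 66 x 19 mm, origin under its centre; a bystander
- tube: small amber bottle with a red cap, 40 mm across, 62 mm high, origin under its centre; a bystander
Not all that is in view belongs to the job. Leave any red look-alike of the part that bears mill_lid_grip alone.

How it is judged:
By the outcome, as a careful person would: the job done as asked, in the order asked, and still so for the second after the job is handed in, while the arm keeps its last pose, push and grip.
It also fails if it takes over 58 s, if anything falls off the work surface, if the arm or the gripper's body presses on something with over 40 N, if the wrist force passes 120 N, or if a joint passes its speed limit or range.

## Working session

There is one attempt and no reset: what is moved stays moved. The work goes in short steps, each a Python script; the robot and the scene stay as the last script left them, time stands still between calls to the robot, and variables do not carry over. Pictures are saved under pics/ and viewed, at most 10 in all, crops included, and the job is handed in when it is done.

```bash
mkdir -p pics; ls; cat > h.py <<'E'
import numpy as np,cv2
from plant import robot
def cal(n):
    c=robot.get_calibration(n); R=cv2.Rodrigues(np.array(c["rvec"],float))[0]
    return 240/np.tan(np.radians(c["vertical_fov"])/2),c["cx"],c["cy"],R,np.array(c["tvec"],float).ravel()
def ray(n,uv):
    f,cx,cy,R,t=cal(n); d=R.T@np.array([(uv[0]-cx)/f,(uv[1]-cy)/f,1]); return -R.T@t,d/np.linalg.norm(d)
def onz(n,uv,z):
    o,d=ray(n,uv); return o+d*(z-o[2])/d[2]
def tri(p,q):
    (o1,d1),(o2,d2)=ray("scene",p),ray("top",q)
    s=np.linalg.lstsq(np.c_[d1,-d2],o2-o1,rcond=None)[0]
    a,b=o1+s[0]*d1,o2+s[1]*d2; return (a+b)/2,np.linalg.norm(a-b)
def proj(n,P):
    f,cx,cy,R,t=cal(n); p=R@np.array(P)+t; return f*p[0]/p[2]+cx,f*p[1]/p[2]+cy
E
python3 - <<'E'
from h import *
for n in("scene","top"):
    cv2.imwrite(f"pics/{n}0.png",robot.grab_frame(n)); c=robot.get_calibration(n); print(c,ray(n,(320,240)))
s=robot.observe(); print(s["time"],s["tcp_rot"],s["ft_force"])
E
```

```text
pics
{'vertical_fov': 44.37401762200815, 'cx': 317.59953070201476, 'cy': 250.0735258699423, 'rvec': array([ 2.44322025,  0.71744733, -0.22480238]), 'tvec': array([-0.54710437, -0.1672327 ,  1.51442766])} (array([ 1.00266311, -0.55068801,  1.14550884]), array([-0.31327119,  0.49668984, -0.80941977]))
{'vertical_fov': 42.4052072644203, 'cx': 311.15096732874014, 'cy': 232.00951926786564, 'rvec': array([ 2.20909791, -2.15619845,  0.06838579]), 'tvec': array([0.06178248, 0.58199438, 1.43044457])} (array([0.47981999, 0.06481432, 1.46774592]), array([ 0.05673207, -0.00698847, -0.99836498]))
0.1 [-1.79934556e+02 -1.71675692e-02  2.39946367e+01] [-0.00970276 -0.51849725 -0.30774207]
```

View pics/scene0.png

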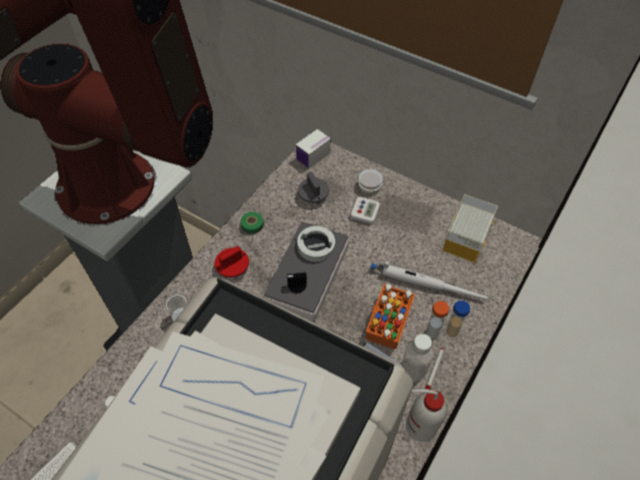

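View pics/top0.png

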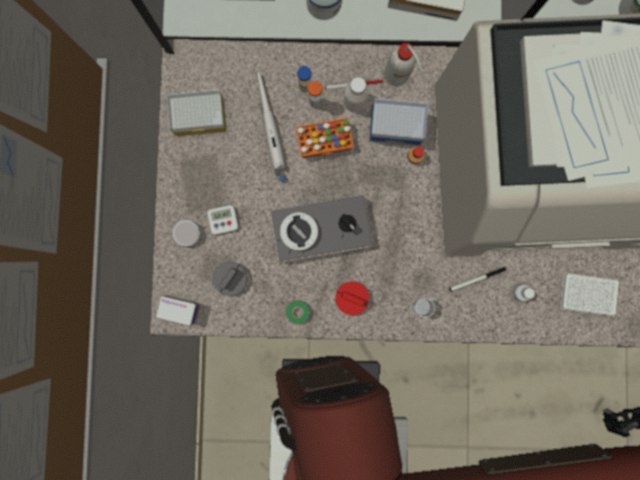

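Candidates for the lid:
- Grey disc with bar: scene (313,190), top (230,279). This is the lid.
- Red disc with bar: scene (232,262), top (352,298). Look-alike, leave alone.
- Small white pot: top (186,234). No bar, so it is not the lid.

The knob is the black one at scene (295,282), top (349,224). The collar is at scene (316,242), top (299,231). Next I'll take one close crop mosaic.

```bash
python3 - <<'E'
import cv2,numpy as np
s=cv2.imread("pics/scene0.png");t=cv2.imread("pics/top0.png")
def c(i,u,v,w,h,k):
    return cv2.resize(i[v:v+h,u:u+w],None,fx=k,fy=k,interpolation=cv2.INTER_CUBIC)
a=np.hstack([c(t,265,190,120,80,4.0)[:300,:480],c(t,195,245,64,60,5)[:300,:320]])
b=np.hstack([c(s,255,215,120,100,3)[:300,:360],c(s,280,160,88,60,5)[:300,:440]])
a=np.clip(a*1.6,0,255).astype(np.uint8);b=np.clip(b*1.6,0,255).astype(np.uint8)
cv2.imwrite("pics/m1.png",np.vstack([a,b]))
E
```

```text
(no output)
```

View pics/m1.png

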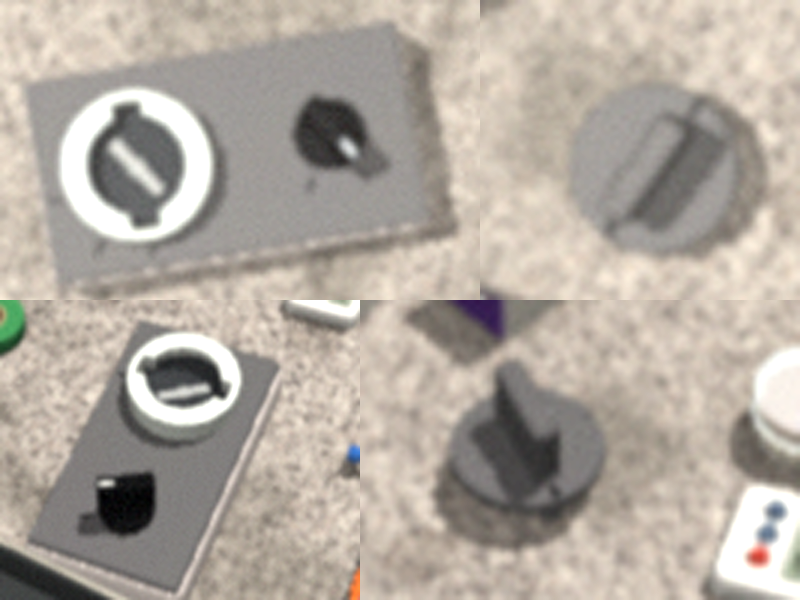

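```bash
cat > meas.py <<'E'
from h import *
I={n:cv2.imread(f"pics/{n}0.png") for n in("scene","top")}
K=4
def crop(n,u,v,w,h): return cv2.resize(I[n][v:v+h,u:u+w],None,fx=K,fy=K,interpolation=cv2.INTER_CUBIC)
def full(p,u,v): return (np.asarray(p,float)+.5)/K-.5+[u,v]
def big(m):
    c,_=cv2.findContours(m.astype(np.uint8),cv2.RETR_EXTERNAL,cv2.CHAIN_APPROX_NONE); return max(c,key=cv2.contourArea)
out={}
tiles=[]
def go(name,n,box,fn):
    c=crop(n,*box); g=cv2.GaussianBlur(c,(0,0),2); hsv=cv2.cvtColor(g,cv2.COLOR_BGR2HSV)
    m=fn(hsv.astype(int)); k=big(m); v=np.clip(c*1.5,0,255).astype(np.uint8)
    cv2.drawContours(v,[k],-1,(0,255,0),1); tiles.append(cv2.resize(v,(266,266*v.shape[0]//v.shape[1])))
    out[name,n]=(k,box); return k
def info(name,n,z):
    k,b=out[name,n]; e=cv2.fitEllipse(k); r=cv2.minAreaRect(k); p=full(e[0],*b[:2])
    print(name,n,"ell px",p.round(2),"axes px",np.round(np.array(e[1])/K,1),round(e[2],1),"rect",full(r[0],*b[:2]).round(2),np.round(np.array(r[1])/K,1),round(r[2],1),"xy",onz(n,p,z)[:2].round(4)); return p
white=lambda h:(h[...,2]>175)&(h[...,1]<60)
black=lambda h:h[...,2]<38
grey=lambda h:(h[...,2]<125)&(h[...,1]<40)
for n,b1,b2,b3 in(("top",(272,204,54,54),(330,206,40,40),(205,250,52,56)),("scene",(290,220,52,48),(276,264,40,36),(290,168,50,42))):
    go("collar",n,b1,white);go("knob",n,b2,black);go("lid",n,b3,grey)
    info("collar",n,.072);info("knob",n,.06);info("lid",n,.026)
H=max(t.shape[0] for t in tiles); tiles=[cv2.copyMakeBorder(t,0,H-t.shape[0],0,0,0) for t in tiles]
cv2.imwrite("pics/m2.png",np.vstack([np.hstack(tiles[:3]),np.hstack(tiles[3:])]))
print("gap +x",tri((329.7,244.3),(296.8,216.3)),"gap -x",tri((305,236),(301.5,244.5)))
print("knob white mark",tri((290,276),(352,227.5)))
for n in I:
    k=big((lambda h:(abs(h[...,2]-(105 if n=="top" else 75))<35)&(h[...,1]<30))(cv2.cvtColor(cv2.GaussianBlur(I[n],(0,0),1),cv2.COLOR_BGR2HSV).astype(int))*((np.indices((480,640))[1]>262)&(np.indices((480,640))[1]<382)&(np.indices((480,640))[0]>185)&(np.indices((480,640))[0]<315)))
    print(n,cv2.contourArea(k),cv2.boxPoints(cv2.minAreaRect(k)).round(1).tolist(),cv2.approxPolyDP(cv2.convexHull(k),6,True)[:,0].tolist())
print("deck grey sample",I["top"][225,330],I["scene"][262,295+35],"lid",I["top"][270,225],I["scene"][195,325])
E
python3 meas.py
```

```text
collar top ell px [294.35 231.43] axes px [25.  30.7] 170.9 rect [287.51 232.61] [33.7 13.5] 80.3 xy [0.5771 0.1135]
knob top ell px [347.15 222.77] axes px [13.1 14.3] 128.5 rect [346.86 222.71] [14.8 14.5] 39.3 xy [ 0.6007 -0.0061]
lid top ell px [228.44 275.67] axes px [36.7 58. ] 122.2 rect [230.5 275. ] [43.8 51.8] 90.0 xy [0.4735 0.2657]
collar scene ell px [312.93 243.87] axes px [19.1 28.7] 107.8 rect [310.86 248.72] [30.9 10.7] 22.4 xy [0.5796 0.0905]
knob scene ell px [296.95 282.6 ] axes px [18.  22.1] 43.5 rect [296.5 282.5] [20.2 18.8] 90.0 xy [ 0.6019 -0.0077]
lid scene ell px [314.03 190.04] axes px [44.  52.8] 79.7 rect [314.5 188.5] [49.7 41.7] 0.0 xy [0.4737 0.2582]
gap +x (array([0.61186676, 0.10906757, 0.07274982]), np.float64(0.0007676991401852006)) gap -x (array([0.55004829, 0.09823504, 0.07062218]), np.float64(0.005200885416467018))
knob white mark (array([ 0.58887056, -0.01526499,  0.08530755]), np.float64(0.001888487038678446))
scene 3500.0 [[261.79998779296875, 296.5], [302.1000061035156, 213.1999969482422], [354.1000061035156, 238.39999389648438], [313.8999938964844, 321.70001220703125]] [[301, 222], [347, 236], [317, 314], [298, 314], [264, 296]]
top 5158.5 [[267.1000061035156, 209.39999389648438], [365.20001220703125, 192.5], [374.70001220703125, 247.5], [276.6000061035156, 264.3999938964844]] [[364, 196], [372, 245], [278, 260], [271, 210]]
deck grey sample [ 96  98 101] [79 79 81] lid [ 96  98 101] [73 73 75]
```

View pics/m2.png

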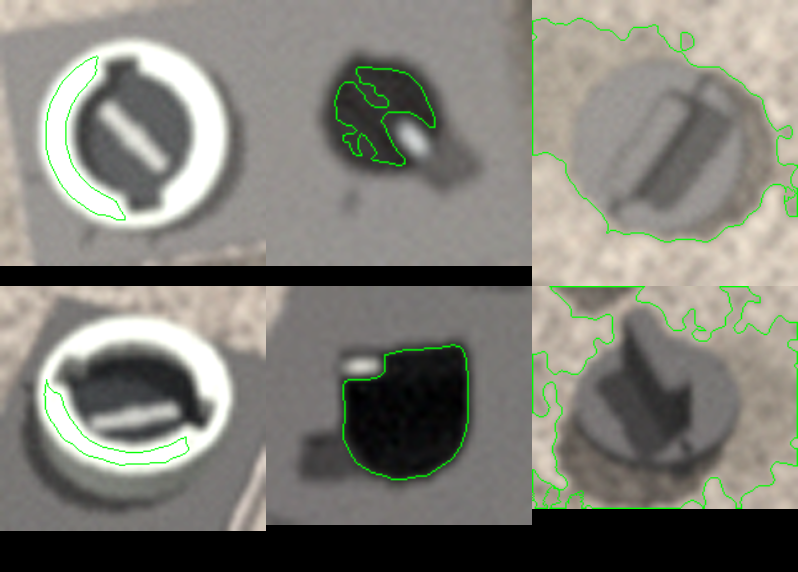

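Top tiles: the collar ring is centred at about (299,231) with its gaps at ±x, and the knob's white mark is at the lower right of its bar. Both views put the gaps at z≈0.072 and the knob top at z≈0.085, so they agree with the text. The lid masks leaked into the shadow. I'll refine the masks and start with the knob hover.

```bash
cat > meas2.py <<'E'
import io,contextlib
with contextlib.redirect_stdout(io.StringIO()):
    from meas import *
tiles.clear()
info0=info
for n,b1,b2 in(("top",(272,204,54,54),(330,206,40,40)),("scene",(290,220,52,48),(276,264,40,36))):
    go("collar",n,b1,lambda h:(h[...,2]>145)&(h[...,1]<60)); go("knob",n,b2,lambda h:h[...,2]<62); info("collar",n,.072);info("knob",n,.06)
c=cv2.boxPoints(((320.9,228.5),(98.1+1,55.8),-9.77))
a,b=onz("top",(267.1,209.4),.05),onz("top",(365.2,192.5),.05); d=a-b; print("mill yaw",np.degrees(np.arctan2(-d[0],d[1])),np.linalg.norm(d))
def v(n,u,w): 
    g=cv2.resize(I[n][w:w+56,u:u+50],None,fx=8,fy=8,interpolation=cv2.INTER_CUBIC).astype(float)
    return np.clip((g-30)*1.9,0,255).astype(np.uint8)
cv2.imwrite("pics/m3.png",np.hstack([v("top",206,252),v("scene",289,164)]))
E
python3 meas2.py; python3 - <<'E'
from h import *
o=lambda y:[180,0,y]
robot.move_pose([0.163,-0.37,0.40],o(24)); robot.move_pose([0.42,-0.02,0.40],o(39.8))
robot.move_pose([0.6005,-0.0065,0.22],o(39.8)); robot.set_gripper(0.045)
for y in(39.8,-22): print(robot.ik([0.6005,-0.0065,0.131],o(y)))
s=robot.observe(); print(s["time"],s["tool_pos"],s["ft_force"],s["torque"])
E
```

```text
collar top ell px [298.33 230.76] axes px [37.1 37.2] 153.0 rect [298.38 230.62] [37. 37.] 90.0 xy [0.5789 0.1045]
knob top ell px [346.76 222.72] axes px [16.9 17.6] 132.4 rect [347.42 223.07] [18.2 16.9] 7.6 xy [ 0.6008 -0.0052]
collar scene ell px [315.91 240.67] axes px [30.1 37. ] 88.6 rect [315.88 240.62] [30. 37.] 90.0 xy [0.5804 0.1015]
knob scene ell px [295.44 283.44] axes px [19.3 28.9] 54.4 rect [293.62 282.75] [22.2 26. ] 90.0 xy [ 0.6004 -0.0112]
mill yaw 11.191508761771553 0.22949001090506138
[-13.08306954   8.42679722  -9.84243991  71.73076288   0.
 127.11693046]
[ -13.08306954    8.42679722   -9.84243991   71.73076288    0.
 -171.08306954]
4.05 [ 0.6004798  -0.00653898  0.22030793] [0.00645046 0.80540023 0.55887674] [ 0.03231925 -0.01052983  0.02244131]
```

View pics/m3.png

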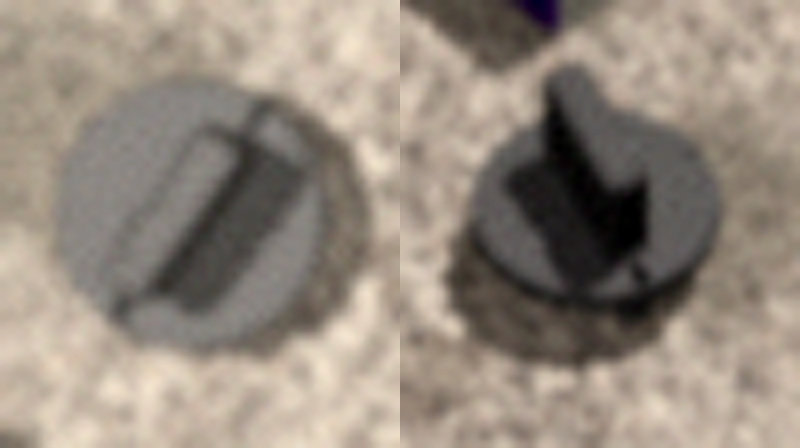

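Left: the lid disc is centred at about (190,212), with end marks at (265,110) and (122,310). Right: the bar top runs from (575,72) to (628,185). It is grey with an upright bar, so this is the right part. The wrist needs the half-turned yaw for the knob. I'll compute the lid numbers and turn the knob now.

```bash
cat > calc.py <<'E'
from h import *
T=lambda x,y:((x+.5)/8-.5+206,(y+.5)/8-.5+252)
S=lambda x,y:((x-400+.5)/8-.5+289,(y+.5)/8-.5+164)
def main():
    c=onz("top",(298.33,230.76),.072); g=cv2.imread("pics/top0.png",0)
    a=np.radians(np.arange(0,360,1.)); prof=[]
    for t in a:
        px=[proj("top",c+[r*np.cos(t),r*np.sin(t),0]) for r in(.031,.033,.035)]
        m=np.float32(px); prof.append(cv2.remap(g,m[:,:1],m[:,1:],cv2.INTER_CUBIC).mean())
    w=np.clip(170-np.array(prof),0,None)
    for lo,hi in((-25,45),(155,225)):
        i=np.arange(lo,hi)%360; print("gap ang",(w[i]*np.arange(lo,hi)).sum()/w[i].sum(),w[i].max())
    print("collar",c)
    print("disc tri",tri(S(597,203),T(190,212)),"top z.026",onz("top",T(190,212),.026))
    print("bar top tri",tri(S(602,128),T(182,208)),"ends",tri(S(575,72),T(135,280)),tri(S(628,185),T(230,137)))
    for n,p,q,z in(("marks",(122,310),(265,110),.026),("L",(155,290),(245,150),.062),("R",(195,310),(305,170),.026)):
        d=onz("top",T(*q),z)-onz("top",T(*p),z); print(n,np.degrees(np.arctan2(d[1],d[0])),(onz("top",T(*q),z)+onz("top",T(*p),z))/2)
if __name__=="__main__": main()
E
python3 calc.py; python3 - <<'E'
from h import *
o=lambda y:[180,0,y]
def st(l):
    s=robot.observe(); print(l,round(s["time"],2),s["tool_pos"].round(4),s["tcp_rot"].round(1),"F",s["ft_force"].round(1),"M",s["torque"].round(2),"w",round(s["gripper_width"],4))
K=[0.6005,-0.0062]
robot.move_pose(K+[0.20],o(-139.8)); st("hover")
print(robot.line_to(K+[0.131],vel=.08,guard=8)); st("down")
robot.set_gripper(0.0); st("grip")
for k in range(1,5):
    robot.line_to(K+[0.131],rotation=o(-139.8-15.5*k)); st(k)
E
```

```text
gap ang 10.677550532232987 102.66666666666667
gap ang 191.57379767827533 104.66666666666667
collar [0.57887982 0.10453776 0.072     ]
disc tri (array([0.4677691 , 0.2640228 , 0.02088579]), np.float64(0.0005525888604004978)) top z.026 [0.4680261  0.26349277 0.026     ]
bar top tri (array([0.47001989, 0.26173458, 0.05930732]), np.float64(0.0016511039170015928)) ends (array([0.45022328, 0.27490052, 0.06058834]), np.float64(0.0038737335075081187)) (array([0.48958752, 0.24817899, 0.05823043]), np.float64(0.0006396466002463669))
marks -33.912013314663916 [0.46866936 0.26246812 0.026     ]
L -31.06174171148053 [0.46614853 0.25560879 0.062     ]
R -36.56719106902893 [0.46036187 0.2457614  0.026     ]
hover 6.71 [ 0.6005 -0.0062  0.2   ] [-180.     0.  -139.8] F [-1.1 -1.1  1. ] M [-0.06  0.03 -0.  ] w 0.045
False
down 7.72 [ 0.6009 -0.0063  0.1317] [-180.     0.  -139.8] F [0.5 0.1 0. ] M [ 0.   -0.01 -0.03] w 0.0448
grip 8.11 [ 0.6002 -0.0054  0.1318] [ 179.9    0.  -139.8] F [-4.8  4.5  6.3] M [0.92 0.99 0.03] w 0.0129
1 8.53 [ 0.6003 -0.0056  0.1318] [ 179.9    0.  -155.3] F [-4.2  3.1  6.1] M [0.71 0.85 0.07] w 0.0134
2 8.94 [ 0.6004 -0.0059  0.1318] [ 180.     0.  -170.8] F [-3.7  1.6  5.6] M [ 0.56  0.88 -0.08] w 0.0135
3 9.36 [ 0.6004 -0.0062  0.1318] [-180.    -0.   173.7] F [-3.3  0.8  5.4] M [ 0.14  0.95 -0.14] w 0.0132
4 9.78 [ 0.6003 -0.0064  0.1318] [-179.9    0.   158.3] F [-4.4 -2.2  5.7] M [-0.34  1.09  1.21] w 0.0128
```

The torque against the stop shows the knob snapped over. The grip forces put the mill about 1 mm from the camera estimate, and its yaw is about 11°. Next I'll release the knob, centre the lid by closing lengthwise on its bar, then regrip across it.

```bash
cat >> h.py <<'E'
o=lambda y:[180,0,y]
def st(l):
    s=robot.observe(); print(l,round(s["time"],2),s["tool_pos"].round(4),s["tcp_rot"].round(1),"F",s["ft_force"].round(1),"M",s["torque"].round(2),"w",round(s["gripper_width"],4),"gf",np.round(s["gripper_force"],1)); return s
E
python3 - <<'E'
from h import *
robot.line_to([.6003,-.0062,.131],rotation=o(-139.8-60)); st("rel")
robot.set_gripper(.045); robot.line_to([.6003,-.0062,.22],vel=.2)
L=[.4690,.2625]
robot.move_pose(L+[.20],o(-124)); robot.set_gripper(.075); st("hover")
for n in("top","scene"): cv2.imwrite(f"pics/{n}1.png",robot.grab_frame(n))
print(robot.line_to(L+[.107],vel=.1,guard=8)); st("down")
robot.set_gripper(.0); st("gripL")
robot.set_gripper(.075); robot.line_to(L+[.15]); 
robot.line_to(L+[.15],rotation=o(146)) if False else robot.move_pose(L+[.15],o(146)); robot.set_gripper(.045)
print(robot.line_to(L+[.104],vel=.1,guard=8)); st("down2")
robot.set_gripper(0.); st("gripW")
t=cv2.resize(cv2.imread("pics/top1.png")[200:250,320:375],None,fx=7,fy=7,interpolation=2)
s=cv2.resize(cv2.imread("pics/scene1.png")[260:310,265:320],None,fx=7,fy=7,interpolation=2)
cv2.imwrite("pics/m4.png",np.clip(np.hstack([t,s])*1.5,0,255))
E
```

```text
rel 10.03 [ 0.6003 -0.0064  0.1317] [-180.     0.   160.2] F [-2.9 -1.7  5.7] M [-0.27  0.98  0.3 ] w 0.013 gf 59.7
hover 12.57 [0.4693 0.2622 0.2   ] [ 180.     0.  -124.1] F [ 0.5 -0.2 -0.6] M [ 0.05  0.05 -0.02] w 0.0747 gf 0.0
False
down 13.76 [0.4695 0.2626 0.1077] [-1.80e+02  1.00e-01 -1.24e+02] F [ 0.7 -0.3  0.5] M [-0.03  0.01  0.03] w 0.0749 gf 0.0
gripL 14.08 [0.4697 0.2627 0.1081] [-1.799e+02  1.000e-01 -1.240e+02] F [-1.3 -0.2  5.8] M [ 0.06  0.16 -0.08] w 0.0529 gf 64.1
False
down2 17.27 [0.469  0.2625 0.1041] [-180.   -0.  146.] F [-0.2 -0.6  0.6] M [ 0.    0.01 -0.01] w 0.0447 gf 0.0
gripW 17.64 [0.4695 0.2626 0.1049] [1.799e+02 1.000e-01 1.460e+02] F [-0.5  0.   4.7] M [-0.06  0.09 -0.01] w 0.015 gf 59.2[ WARN:0@4.004] global loadsave.cpp:1063 imwrite_ Unsupported depth image for selected encoder is fallbacked to CV_8U.
```

View pics/m4.png

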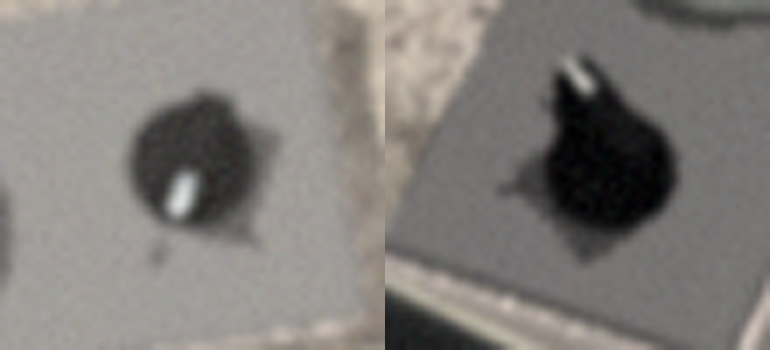

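The knob's white mark has swung to the on side in both views. At top crop (183,195) it points along mill −x, clockwise of where it was. The lid is gripped, with a width of 15 mm and a length of 53 mm. Now I'll lift and insert with a guard and a small search.

```bash
python3 - <<'E'
from h import *
robot.line_to([.469,.2625,.21],vel=.2); st("lift")
C=np.array([.5782,.1041]); Y=-168.9
robot.move_pose([*C,.20],o(Y)); robot.pause(.2); st("over")
offs=[(0,0),(1.5,0),(-1.5,0),(0,1.5),(0,-1.5)]
for dx,dy in offs:
    p=C+np.array([dx,dy])/1000
    robot.line_to([*p,.181],vel=.1)
    hit=robot.line_to([*p,.1605],vel=.03,guard=6); s=st((dx,dy,hit))
    if s["tool_pos"][2]<.166: break
    robot.line_to([*p,.181],vel=.05)
for n in("top","scene"): cv2.imwrite(f"pics/{n}2.png",robot.grab_frame(n))
E
```

```text
lift 18.32 [0.4686 0.2624 0.2087] [-1.799e+02 -1.000e-01  1.460e+02] F [-0.9  0.1 -1.7] M [-0.03  0.02  0.1 ] w 0.0152 gf 58.5
over 19.55 [0.5779 0.1049 0.2   ] [ 180.    -0.  -168.9] F [ 0.1 -0.1 -1. ] M [-0.01  0.01 -0.03] w 0.0151 gf 58.5
(0, 0, False) 20.73 [0.5783 0.1041 0.1606] [-180.     0.  -168.9] F [ 0.5 -0.2 -0.6] M [-0.01  0.02  0.01] w 0.0152 gf 58.5
```

```bash
python3 - <<'E'
from h import *
C=[.5782,.1041]; Y=-168.9
print(robot.line_to([*C,.155],vel=.02,guard=8)); s=st("home")
z=s["tool_pos"][2]-.001
for k in range(0,16,1):
    robot.line_to([*C,z],rotation=o(Y-k)); s=robot.observe(); print(k,s["tool_pos"].round(4),s["tcp_rot"][2].round(2),s["ft_force"].round(1),s["torque"].round(3))
E
```

```text
True
home 21.06 [0.5787 0.104  0.1589] [-1.800e+02  1.000e-01 -1.689e+02] F [-0.3 -0.4  4.5] M [ 0.13  0.15 -0.01] w 0.0149 gf 59.4
0 [0.5787 0.104  0.1589] -168.9 [-1.3 -1.   5.2] [ 0.017  0.336 -0.004]
1 [0.5786 0.1041 0.1589] -169.91 [-1.3 -0.8  5.4] [0.148 0.335 0.   ]
2 [0.5786 0.1041 0.1589] -170.91 [-1.   0.4  4.7] [0.112 0.32  0.013]
3 [0.5786 0.1041 0.1589] -171.91 [-1.3  0.4  4.7] [ 0.177  0.368 -0.005]
4 [0.5786 0.1041 0.1589] -172.91 [-1.   1.2  5.8] [0.185 0.321 0.011]
5 [0.5786 0.1042 0.1589] -173.91 [-1.2  0.4  5.8] [ 0.129  0.336 -0.013]
6 [0.5786 0.1042 0.1589] -174.91 [-2.  -0.1  6.1] [ 0.181  0.35  -0.053]
7 [0.5786 0.1042 0.1589] -175.9 [-0.6  0.6  5.6] [0.187 0.335 0.023]
8 [0.5786 0.1042 0.1589] -176.9 [-1.5 -0.8  5.8] [0.252 0.324 0.056]
9 [0.5786 0.1041 0.1589] -177.9 [-1.4  0.5  6.6] [0.177 0.326 0.05 ]
10 [0.5787 0.1041 0.1589] -178.9 [-0.5 -0.   6. ] [0.156 0.303 0.056]
11 [0.5786 0.1041 0.1588] -179.9 [-1.7 -0.6  4.6] [0.139 0.368 0.056]
12 [0.5786 0.1041 0.1589] 179.1 [-1.5  0.   5.5] [0.169 0.344 0.039]
13 [0.5786 0.1041 0.1588] 178.1 [-1.4 -1.   6.4] [0.089 0.322 0.076]
14 [0.5786 0.1041 0.1589] 177.1 [-2.2 -0.3  5.6] [0.083 0.366 0.125]
15 [0.5786 0.1041 0.1589] 176.1 [-1.7 -1.5  5.7] [-0.016  0.405  0.054]
```

It is home at z=0.1589, as predicted. The lugs met the ring after about 7°, which is the 0.12 play. Half way is therefore about 7.2+32.7 ≈ 40°.

```bash
python3 - <<'E'
from h import *
C=[.5782,.1041]; Y=-168.9; z=.1579
for k in(20,25,30,35,38,40):
    robot.line_to([*C,z],rotation=o(Y-k)); s=robot.observe(); print(k,s["tool_pos"].round(4),s["tcp_rot"][2].round(2),s["ft_force"].round(1),s["torque"].round(3))
robot.pause(1.); st("hold")
T=[]
for n,u,v in(("top",255,195),("scene",265,205)):
    f=robot.grab_frame(n); cv2.imwrite(f"pics/{n}3.png",f); T.append(cv2.resize(f[v:v+90,u:u+80],None,fx=5,fy=5,interpolation=2))
cv2.imwrite("pics/m5.png",cv2.convertScaleAbs(np.hstack(T),alpha=1.6))
c=np.array([.5786,.1041]); yaw=np.radians(11.1)
E
```

```text
20 [0.5787 0.1039 0.1589] 171.06 [-1.1 -2.5  5.1] [-0.05   0.207  0.027]
25 [0.5787 0.1038 0.1589] 166.06 [ 0.3 -1.8  5.4] [-0.217  0.243  0.036]
30 [0.5788 0.1038 0.1589] 161.05 [-0.8 -3.   6.6] [-0.291  0.302  0.077]
35 [0.5787 0.1037 0.1589] 156.05 [-2.1 -2.4  5.4] [-0.414  0.283  0.058]
38 [0.5787 0.1037 0.1589] 153.07 [-0.9 -2.9  5.5] [-0.476  0.31   0.116]
40 [0.5786 0.1036 0.1589] 151.08 [-2.6 -3.4  5.6] [-0.565  0.441  0.083]
hold 27.56 [0.5786 0.1036 0.1589] [-1.800e+02  1.000e-01  1.511e+02] F [-2.2 -4.1  4.6] M [-0.52  0.43  0.09] w 0.015 gf 59.5
```

View pics/m5.png

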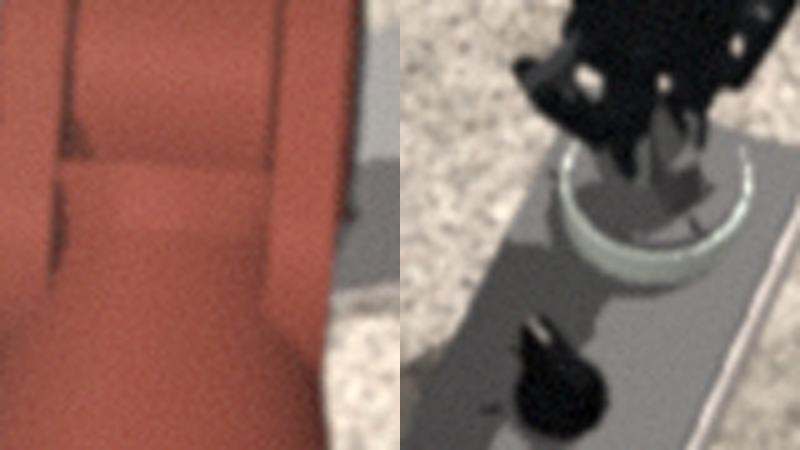

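The scene view shows the lid disc flush in the collar at (655,200), with the gripper still holding the bar. The knob's mark is still at the on position, (540,328). Handing it in.

```bash
python3 -c "
from h import *
print(robot.job_done()); st('end')"
```

```text
the job is handed in; nothing more can be done
None
the job is handed in; nothing more can be done
```

I turned the mode knob on, seated the lid fully home, and twisted it clockwise to about half way (ring angle about 0.57 rad by my estimate). The arm was still holding it there, unlocked, when I handed the job in at about 28 s; no verdict came back.

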